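# Sweep the stray nuts into the sweep tray

### The arm

A 6-joint arm with a two-finger parallel gripper is mounted at the origin on the work surface; the furniture and walls round the work are solid. World frame = base frame: x ahead of the robot, y to its left, z up, the work surface at z = 0. Lengths are in m, angles in rad, forces in N, time in s.
With the tool pointing down it reaches from about 0.3 to 0.75 m from the base axis. Payload 8.5 kg.
Tool frame: the origin (TCP) lies at the very end of the fingers, on their centre line; the grasp point (between the pads) lies 19 mm behind it; z points along the fingers, y is the line along which they close (so a half turn about z gives the same grasp; the last joint's range is limited). The gripper opens to 85 mm and grips with 20 to 120 N. Pads are 22 mm wide; open, the fingers measure 114 mm over their backs; the gripper's body (76 mm by 85 mm) begins 54 mm behind the grasp point. The pads swing forward as they close: fully open they stand 13 mm farther back than shut.
Start: joints at [-1.341, 0.381, 1.297, -0, 1.464, -0.215], TCP at [0.237, -0.496, 0.231] pointing down, gripper open.
Joint ranges: [-3.11, 3.11], [-0.89, 2.33], [0.22, 2.48], [-1.42, 4.56], [0.17, 2.85], [-2.88, 2.88]. Speed limits (rad/s): [2.39, 2.39, 3.14, 3.14, 3.14, 3.14].

### API

Orientations are given as a unit quaternion [x, y, z, w].
In Python, from rig import bot gives the robot as it stands. The module is installed in compiled form; this text tells all that it offers.
- The arm moves only by the tool send_rows, never from a script. Its argument "targets" is a list of rows, each a list of 3 entries, a list of its own where there are three numbers: the shift along the tool's x, y, z in m, then the turn about the tool's z in degrees, then the closure, from -1 (fully open) to 1 (shut). A call has 1 to 20 rows; each row shifts and turns the commanded pose from where the row before left it, along the tool's axes as they then stand; what a row does not reach is not made up. A row lasts 1/12 s, in which the tool goes at most 41.7 mm and 7.16 degrees, less where a joint would pass 70% of its speed; a pose out of reach is approached as far as the arm can. A call is refused whole if a number of a shift passes 0.0417 or a number of a turn 7.16, either way. A call with a gripper value outside its range is refused whole. The fingers move at their own pace and stop on an object; "newtons" is the grip in N (left out, the last holds). Time passes only in rows, so rows that do not move let the fingers close. It gives the time, the measured TCP pose, the force, the opening and the grip force at its end, in the units of the state.
- bot.get_obs(): the state, without advancing time (a new reading comes with each control period).
- bot.get_image(name): name is "side" or "top"; returns a dict with "pixels" (480x640x3 uint8, red, green, blue), "fx", "fy", "cx", "cy" (pixels), "R" (3x3) and "t" (3): a world point X has camera coordinates R X + t. Camera axes: x right, y down, z forward; pixel columns grow to the right and rows downward; lengths in m; the calibration is good to about 2 mm. A picture is of the moment at which its call begins. There is no depth.
- bot.finish_job(): hands the job in; it is judged then, once.
The state is a dict: "clock": time; "joint_positions": joint angles; "joint_vel": joint speeds; "effort": joint torques, N m; "eef_pos": TCP position; "tool_rot": TCP orientation; "force": force on the tool from outside, world axes, zero at the start; "torque": the same for the moment, N m; "gripper_width": finger opening in m; "grasp_force": force on a finger pad.
Only numpy, scipy, OpenCV 4.12 (cv2) and the standard library are available. Lean on these libraries where they do the work, as an engineer would, in place of code of your own. Each camera call takes 0.05 s, during which the arm holds its last target. There are 200 camera calls.

### The job

Clear the bench by sweeping the three loose hex nuts along the surface with the fingertips, in through the open front of the sheet-metal tray, until each lies wholly on the tray's flat floor, past the sloped lip. Only push them, gently: do not grip, pick up or carry any nut, nor press hard on it. Leave the ball bearing, the brass bush and the castor where they are.

Things in the scene. Friction and masses are not known exactly. Their poses are not given: they have to be found in the camera images.
- tray: Grey sheet-metal tray screwed to the bench. Origin: centre of its underside, z up. Open front at its own -x (looks roughly to world -y), back wall inner face x = +60 mm, side walls inner faces y = +-75. Flat floor 2 mm above the bench from x = -60 to 60; a lip slopes up to it from bench level at x = -80. Walls 33 mm high, 3 thick, from x = -60; screw ears behind, to x = 85.
- nut_a: Bright steel hex nut, 27 mm across corners, 23 mm across flats, 13 mm high, with a plain through hole, lying flat on the bench, 25 to 50 g, slides at under 1 N. Origin: centre of its underside; z up. The three nuts are alike.
- nut_b: Bright steel hex nut, 27 mm across corners, 23 mm across flats, 13 mm high, with a plain through hole, lying flat on the bench, 25 to 50 g, slides at under 1 N. Origin: centre of its underside; z up. The three nuts are alike.
- nut_c: Bright steel hex nut, 27 mm across corners, 23 mm across flats, 13 mm high, with a plain through hole, lying flat on the bench, 25 to 50 g, slides at under 1 N. Origin: centre of its underside; z up. The three nuts are alike.
- bearing: Steel ball bearing ring, 42 mm diameter, 12 mm high, lying flat; origin: centre of its underside; one of the three bystanders, loose, not to be disturbed; which of three places at the edge of the work it stands in changes.
- bush: Brass flanged bush standing upright, 32 mm diameter at its flange, 29 mm high; origin: centre of its underside; one of the three bystanders, loose, not to be disturbed; which of three places at the edge of the work it stands in changes.
- castor: Grey swivel castor lying on its side, 74 x 40 x 33 mm, stem towards its -x; origin: centre of its underside; one of the three bystanders, loose, not to be disturbed; which of three places at the edge of the work it stands in changes.

How it is judged:
At the end, for the whole second after the job is handed in: All three nuts lie at rest on the tray's flat floor between its walls, each nut's centre at least 10 mm past the inner edge of the sloped lip (tray x from -50 to 60 mm, y within 75 mm), underside less than 20 mm above the bench; bearing, bush and castor are within 20 mm of where they started (x of nut_a in the frame of tray between -0.05 and 0.06 m and y of nut_a in the frame of tray between -0.075 and 0.075 m and z of each of nut_a, nut_b, nut_c in the frame of tray below 0.02 m and linear speed of each of nut_a, nut_b, nut_c below 0.02 m/s and x of nut_b in the frame of tray between -0.05 and 0.06 m and y of nut_b in the frame of tray between -0.075 and 0.075 m and x of nut_c in the frame of tray between -0.05 and 0.06 m and y of nut_c in the frame of tray between -0.075 and 0.075 m and distance of each of bearing, bush, castor from where it was at the start of the episode below 0.02 m); the robot touches nothing.
It fails at once if a nut is lifted (its underside's centre more than 18 mm above the bench) (height (world z) of any of nut_a, nut_b, nut_c above 0.018 m).
It fails at once if a nut is gripped or pressed hard (fingers on it with over 15 N; sliding one takes under 1 N) (contact force between the fingers and nut_a above 15 N or contact force between the fingers and nut_b above 15 N or contact force between the fingers and nut_c above 15 N).
It fails at once if the bearing, bush or castor is moved more than 20 mm (distance of any of bearing, bush, castor from where it was at the start of the episode above 0.02 m).
It also fails if it takes over 72 s, if anything falls off the work surface, if the arm or the gripper's body presses on something with over 40 N, if the wrist force passes 120 N, or if a joint passes its speed limit or range.

## Working session

There is one attempt and no reset: what is moved stays moved. The work goes in short steps, Python scripts to look and compute and a tool call to move; the robot and the scene stay as the last step left them, time stands still between calls to the robot, and variables do not carry over. Pictures are saved under pics/ and viewed, at most 10 in all, crops included, and the job is handed in when it is done.

Besides the shell and the picture viewer there is one more tool, called after "Request:" by a JSON object that holds its "method" and its "body". send_rows: Moves the arm, as the interface text tells. Its arguments: {"type":"object","properties":{"targets":{"type":"array","items":{"type":"array"}},"newtons":{"type":"number"}},"required":["targets"]}

```bash
mkdir -p pics
cat > h.py <<'E'
import numpy as np, cv2
from rig import bot
def snap(n,f):
    im=bot.get_image(n); cv2.imwrite('pics/'+f,cv2.cvtColor(im['pixels'],cv2.COLOR_RGB2BGR)); return im
def world(im,u,v,z):
    R=np.array(im['R']);t=np.array(im['t']);c=-R.T@t
    d=R.T@np.array([(u-im['cx'])/im['fx'],(v-im['cy'])/im['fy'],1]); return c+d*(z-c[2])/d[2]
def pix(im,X):
    p=np.array(im['R'])@np.array(X)+im['t']; return np.array([im['fx']*p[0]/p[2]+im['cx'],im['fy']*p[1]/p[2]+im['cy']])
E
python3 - <<'E'
from h import *
for n in('top','side'):
    im=snap(n,n+'0.png'); R=np.array(im['R']);print(n,im['fx'],-R.T@np.array(im['t']),R.round(3).tolist())
o=bot.get_obs();print({k:np.round(o[k],4).tolist() for k in o})
E
```

```text
top 537.6988938562409 [ 0.44852949 -0.04864542  1.03694427] [[0.029, -0.999, 0.02], [-0.996, -0.031, -0.087], [0.088, -0.017, -0.996]]
side 517.80279412509 [0.56201837 0.93521252 0.39208735] [[-1.0, 0.016, 0.014], [-0.008, 0.333, -0.943], [-0.019, -0.943, -0.333]]
{'clock': 0.1, 'joint_positions': [-1.3413, 0.3811, 1.2981, -0.0, 1.4636, -0.2153], 'joint_vel': [-0.0009, -0.0002, -0.0014, 0.0007, 0.0009, 0.0013], 'effort': [0.0034, -44.9218, -23.1657, -0.0002, 0.0037, 0.0], 'eef_pos': [0.2366, -0.4962, 0.2308], 'tool_rot': [0.9754, 0.2206, -0.0, -0.0006], 'force': [0.215, 0.2431, -0.5662], 'torque': [-0.0113, 0.032, -0.0303], 'grasp_force': 0.0, 'gripper_width': 0.0855}
```

View pics/top0.png

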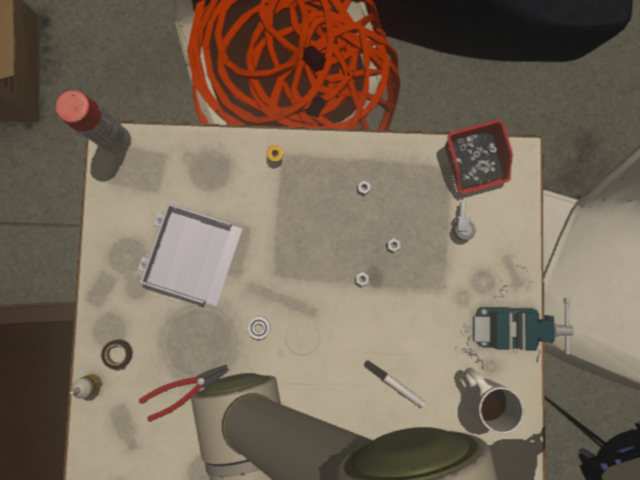

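View pics/side0.png

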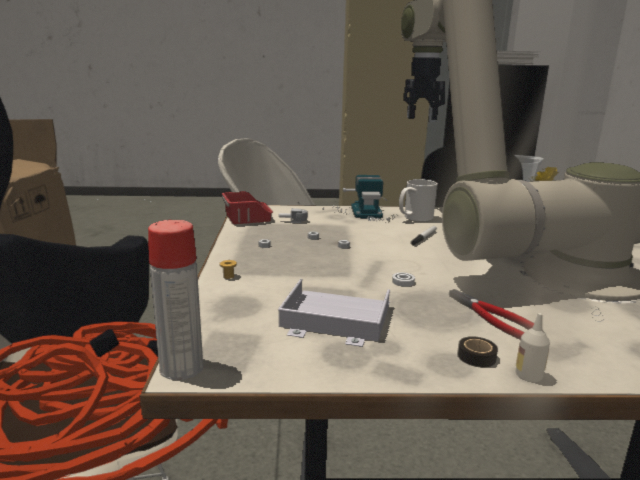

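Top view: nuts at about (364,187), (393,245) and (362,279). The tray's open lip runs (241,227)–(218,304). The bush is at (275,154), the bearing at (259,328) and the castor at (463,225). Next I'll refine these positions.

Run:
```python
from h import *
im=snap('top','top1.png')
p=im['pixels'][130:350,130:490]; cv2.imwrite('pics/c1.png',cv2.cvtColor(cv2.resize(p,None,fx=2.2,fy=2.2,interpolation=cv2.INTER_CUBIC),cv2.COLOR_RGB2BGR))
for n,u,v,z in [('n1',364,187,.013),('n2',393,245,.013),('n3',362,279,.013),('bush',275,154,.029),('bear',259,328,.012),('castor',463,222,.02),('lipL',242,227,0),('lipR',218,304,0),('backL',172,207,.033),('backR',143,286,.033),('frontL',233,226,.033),('frontR',207,303,.033)]:
    print(n,world(im,u,v,z).round(4))
```

```text
n1 [ 0.6408 -0.1541  0.013 ]
n2 [ 0.5302 -0.2121  0.013 ]
n3 [ 0.4636 -0.1541  0.013 ]
bush [0.6959 0.0188 0.029 ]
bear [0.3659 0.038  0.012 ]
castor [ 0.5779 -0.3446  0.02  ]
lipL [0.5572 0.0793 0.    ]
lipR [0.4081 0.1188 0.    ]
backL [0.5874 0.2075 0.033 ]
backR [0.4385 0.2531 0.033 ]
frontL [0.5551 0.0921 0.033 ]
frontR [0.4107 0.1338 0.033 ]
```

View pics/c1.png

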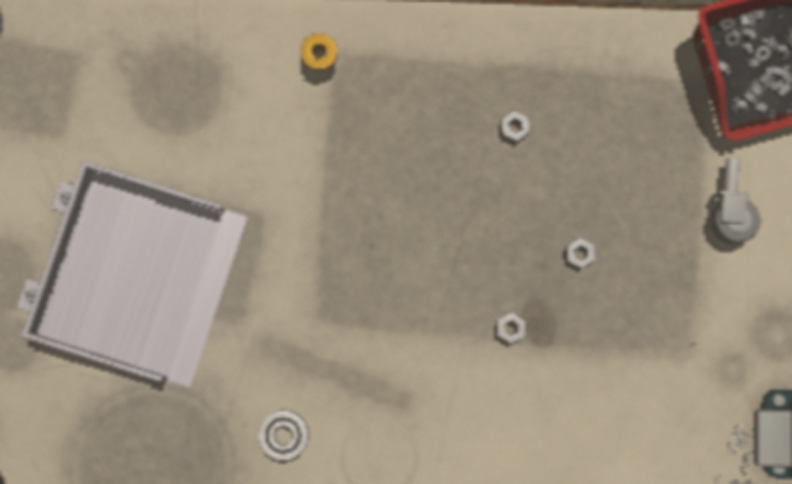

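```bash
cat >> h.py <<'E'
from scipy.spatial.transform import Rotation as Ro
yaw=np.radians(74.3); T0=np.array([.505,.178]); X=np.array([np.cos(yaw),np.sin(yaw)]); Y=np.array([-X[1],X[0]])
def tr(w): d=np.array(w[:2])-T0; return np.array([d@X,d@Y])
def wo(t): return T0+t[0]*X+t[1]*Y
def plan(nut,end,back=.05,stop=.023,z=.006):
    """nut world, end tray -> turn, then tool-frame shift to the start and the length of the push"""
    o=bot.get_obs(); R=Ro.from_quat(o['tool_rot']).as_matrix(); p=np.array(o['eef_pos'])
    e=wo(end); u=(e-nut)/np.linalg.norm(e-nut); a=np.arctan2(u[1],u[0]); th=np.arctan2(R[1,0],R[0,0])
    s=nut-back*u; Rt=np.array([[u[0],u[1],0],[u[1],-u[0],0],[0,0,-1]])
    print('turn',-np.degrees((a-th+np.pi)%(2*np.pi)-np.pi),'shift',(Rt.T@(np.r_[s,z]-p)).round(4),'push',np.linalg.norm(e-nut)+back-stop,'start',s,'tcp',p.round(4),'t',o['clock'])
E
python3 - <<'E'
from h import *
plan(np.array([.4636,-.1541]),(.035,0))
E
```

```text
turn -56.59790352859747 shift [0.3202 0.1777 0.2249] push 0.3963145882870244 start [ 0.45671278 -0.20362339] tcp [ 0.2366 -0.4963  0.2309] t 0.15
```

Request:
{"method": "send_rows", "body": {"targets": [[[0,0,0],-7.07,0.65],[[0,0,0],-7.07,0.65],[[0,0,0],-7.07,0.65],[[0,0,0],-7.07,0.65],[[0,0,0],-7.07,0.65],[[0,0,0],-7.07,0.65],[[0,0,0],-7.07,0.65],[[0,0,0],-7.07,0.65],[[0.032,0.0178,0.01],0,0.65],[[0.032,0.0178,0.01],0,0.65],[[0.032,0.0178,0.01],0,0.65],[[0.032,0.0178,0.01],0,0.65],[[0.032,0.0178,0.01],0,0.65],[[0.032,0.0178,0.01],0,0.65],[[0.032,0.0178,0.01],0,0.65],[[0.032,0.0178,0.01],0,0.65],[[0.032,0.0178,0.01],0,0.65],[[0.032,0.0178,0.01],0,0.65],[[0,0,0.02],0,0.65],[[0,0,0],0,0.65]]}}

```text
clock: 1.82
eef_pos: [0.4567, -0.2017, 0.1086]
tool_rot: [0.753, 0.658, -0.001, -0.003]
force: [-0.6, 0.6, -0.2]
gripper_width: 0.0151
grasp_force: 0.0
```

Run:
```python
from h import *
plan(np.array([.4636,-.1541]),(.035,0))
print(bot.get_obs()['gripper_width'])
```

```text
turn 0.15680051866049025 shift [-0.0019  0.0003  0.1026] push 0.3963145882870244 start [ 0.45671278 -0.20362339] tcp [ 0.4567 -0.2017  0.1086] t 1.8167
0.015104795331069993
```

Request:
{"method": "send_rows", "body": {"targets": [[[0,0,0.025],0,0.65],[[0,0,0.025],0,0.65],[[0,0,0.025],0,0.65],[[0,0,0.015],0,0.65],[[0,0,0.008],0,0.65],[[0,0,0],0,0.65],[[0,0,0],0,0.65]]}}

```text
clock: 2.4
eef_pos: [0.4573, -0.2049, 0.014]
tool_rot: [0.755, 0.656, 0.0, 0.0]
force: [0.4, 0.5, 0.5]
gripper_width: 0.0151
grasp_force: 0.0
```

Run:
```python
from h import *
im=bot.get_image('side'); o=bot.get_obs()
print(o['eef_pos'],o['force'])
c=pix(im,o['eef_pos']).astype(int); print(c)
p=im['pixels'][c[1]-60:c[1]+40,c[0]-65:c[0]+65]; cv2.imwrite('pics/s2.png',cv2.cvtColor(cv2.resize(p,None,fx=5,fy=5,interpolation=cv2.INTER_CUBIC),cv2.COLOR_RGB2BGR))
```

```text
[ 0.45759382 -0.20493654  0.01441269] [ 0.73513994 -0.59772661 -0.7444499 ]
[344 233]
```

View pics/s2.png

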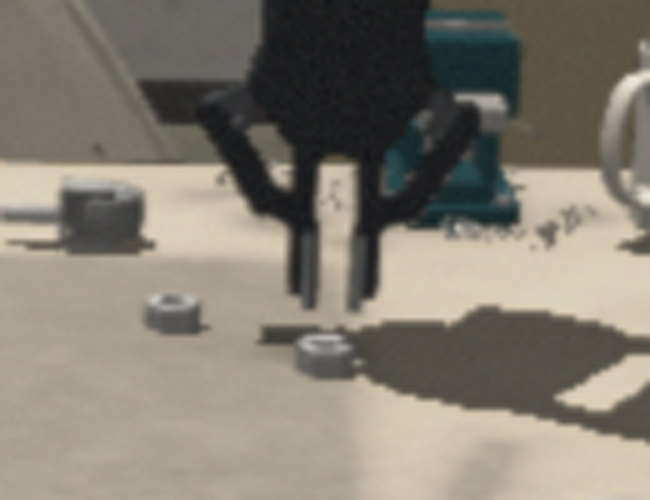

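Side view: the open gap between the fingertips (crop x≈330) is lined up on nut 3 (crop x≈326), about 14 mm above the bench. I'll lower and start the sweep.

Request:
{"method": "send_rows", "body": {"targets": [[[0,0,0.008],0,0.65],[[0,0,0],0,0.65],[[0.006,0,0],0,0.65],[[0.01,0,0],0,0.65],[[0.01,0,0],0,0.65],[[0.01,0,0],0,0.65],[[0.012,0,0],0,0.65],[[0.012,0,0],0,0.65],[[0.012,0,0],0,0.65],[[0.012,0,0],0,0.65],[[0.012,0,0],0,0.65],[[0.012,0,0],0,0.65],[[0.012,0,0],0,0.65],[[0.012,0,0],0,0.65],[[0.012,0,0],0,0.65],[[0.012,0,0],0,0.65],[[0.012,0,0],0,0.65],[[0.012,0,0],0,0.65],[[0.01,0,0],0,0.65],[[0.008,0,0],0,0.65]]}}

```text
clock: 4.12
eef_pos: [0.4847, -0.0068, 0.0053]
tool_rot: [0.754, 0.657, -0.0, -0.0]
force: [-0.6, -0.6, 0.4]
gripper_width: 0.0151
grasp_force: 0.2
```

Run:
```python
from h import *
im=bot.get_image('side'); o=bot.get_obs()
print(o['eef_pos'],o['force'],tr(o['eef_pos']))
c=pix(im,o['eef_pos']).astype(int); print(c)
p=im['pixels'][c[1]-60:c[1]+90,c[0]-100:c[0]+100]; cv2.imwrite('pics/s3.png',cv2.cvtColor(cv2.resize(p,None,fx=4,fy=4,interpolation=cv2.INTER_CUBIC),cv2.COLOR_RGB2BGR))
```

```text
[ 0.48462893 -0.00604955  0.00530675] [-0.31745955 -0.14353678 -0.25450305] [-0.1826954  -0.03019282]
[338 269]
```

View pics/s3.png

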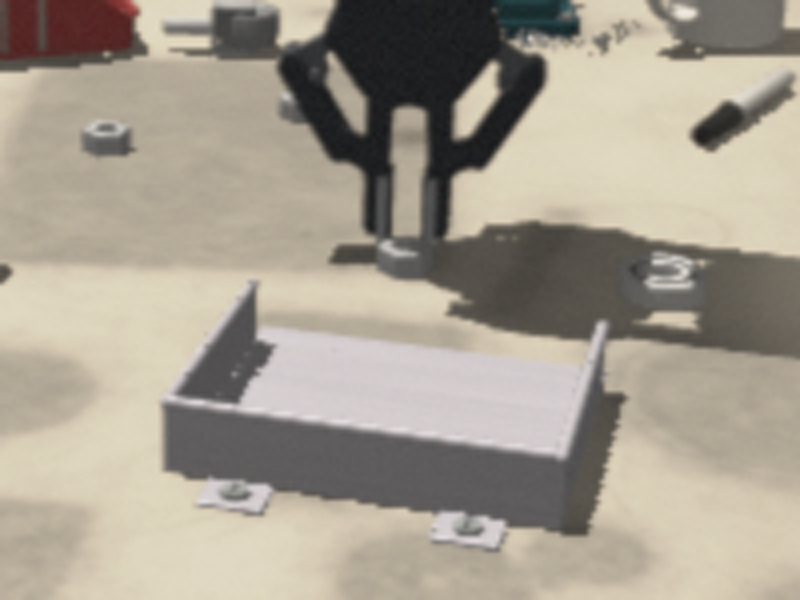

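The nut sits in the gap between the two tips at about (338,272), heading for the open front. I'll continue the push.

Request:
{"method": "send_rows", "body": {"targets": [[[0.008,0,-0.001],0,0.65],[[0.012,0,0],0,0.65],[[0.012,0,0],0,0.65],[[0.012,0,0],0,0.65],[[0.012,0,0],0,0.65],[[0.012,0,0],0,0.65],[[0.012,0,0],0,0.65],[[0.012,0,0],0,0.65],[[0.012,0,0],0,0.65],[[0.012,0,0],0,0.65],[[0.012,0,0],0,0.65],[[0.012,0,0],0,0.65],[[0.012,0,0],0,0.65],[[0.012,0,0],0,0.65],[[0.01,0,0],0,0.65],[[0.008,0,0],0,0.65],[[0.006,0,0],0,0.65],[[0,0,0],0,0.65],[[-0.012,0,0],0,0.65],[[-0.015,0,-0.01],0,0.65]]}}

```text
clock: 5.83
eef_pos: [0.5058, 0.1508, 0.015]
tool_rot: [0.754, 0.657, -0.001, -0.001]
force: [-0.4, -0.5, -0.4]
gripper_width: 0.0149
grasp_force: 0.0
```

Request:
{"method": "send_rows", "body": {"targets": [[[-0.01,0,-0.03],0,0.65],[[0,0,-0.035],0,0.65],[[0,0,-0.035],0,0.65],[[0,0,0],0,0.65]]}}

```text
clock: 6.17
eef_pos: [0.5081, 0.1403, 0.1223]
tool_rot: [0.755, 0.656, 0.004, 0.003]
force: [0.9, 0.6, 1.0]
gripper_width: 0.0148
grasp_force: 0.0
```

Run:
```python
from h import *
im=snap('top','t4.png'); 
p=im['pixels'][130:350,130:490]; cv2.imwrite('pics/c4.png',cv2.cvtColor(cv2.resize(p,None,fx=2.2,fy=2.2,interpolation=cv2.INTER_CUBIC),cv2.COLOR_RGB2BGR))
im=bot.get_image('side'); c=pix(im,[.51,.2,.01]).astype(int); print(c)
p=im['pixels'][c[1]-60:c[1]+60,c[0]-80:c[0]+80]; cv2.imwrite('pics/s4.png',cv2.cvtColor(cv2.resize(p,None,fx=4,fy=4,interpolation=cv2.INTER_CUBIC),cv2.COLOR_RGB2BGR))
plan(np.array([.6408,-.1541]),(-.01,.025))
```

```text
[331 316]
turn -34.2955795089573 shift [-0.3738 -0.0093  0.1113] push 0.3941890515731246 start [ 0.66293755 -0.19893223] tcp [0.5058 0.1404 0.1173] t 6.2667
```

View pics/s4.png

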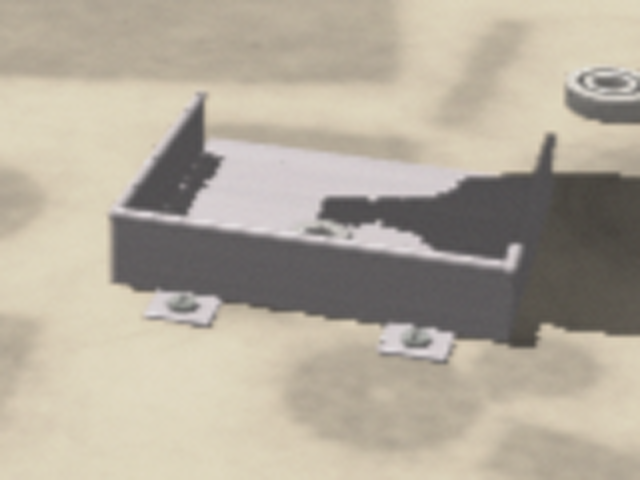

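Nut 3 is in the tray, just showing over the back wall at (325,230) in the crop. Next is the far nut.

Request:
{"method": "send_rows", "body": {"targets": [[[0,0,0],-6.86,0.65],[[0,0,0],-6.86,0.65],[[0,0,0],-6.86,0.65],[[0,0,0],-6.86,0.65],[[0,0,0],-6.86,0.65],[[-0.034,-0.0008,0],0,0.65],[[-0.034,-0.0008,0],0,0.65],[[-0.034,-0.0008,0],0,0.65],[[-0.034,-0.0008,0],0,0.65],[[-0.034,-0.0008,0],0,0.65],[[-0.034,-0.0008,0],0,0.65],[[-0.034,-0.0008,0],0,0.65],[[-0.034,-0.0008,0],0,0.65],[[-0.034,-0.0008,0],0,0.65],[[-0.034,-0.0008,0],0,0.65],[[-0.034,-0.0008,0],0,0.65],[[0,0,0.03],0,0.65],[[0,0,0.03],0,0.65],[[0,0,0.01],0,0.65],[[0,0,0],0,0.65]]}}

```text
clock: 7.93
eef_pos: [0.6613, -0.1972, 0.0419]
tool_rot: [0.528, 0.849, -0.0, -0.004]
force: [0.1, -0.7, -0.3]
gripper_width: 0.0149
grasp_force: 0.0
```

Run:
```python
from h import *
plan(np.array([.6408,-.1541]),(-.01,.025))
```

```text
turn 0.03516013955184356 shift [-0.0023  0.0007  0.0359] push 0.3941890515731246 start [ 0.66293755 -0.19893223] tcp [ 0.6613 -0.1972  0.0419] t 7.9333
```

Request:
{"method": "send_rows", "body": {"targets": [[[-0.002,0,0.02],0,0.65],[[0,0,0.014],0,0.65],[[0,0,0],0,0.65],[[0,0,0],0,0.65]]}}

```text
clock: 8.27
eef_pos: [0.6646, -0.1993, 0.0132]
tool_rot: [0.527, 0.85, -0.0, 0.0]
force: [-0.3, 0.7, 0.8]
gripper_width: 0.0151
grasp_force: 0.0
```

Run:
```python
from h import *
plan(np.array([.6408,-.1541]),(-.01,.025))
im=bot.get_image('side'); o=bot.get_obs()
c=pix(im,o['eef_pos']).astype(int); print(c)
p=im['pixels'][c[1]-60:c[1]+40,c[0]-65:c[0]+65]; cv2.imwrite('pics/s5.png',cv2.cvtColor(cv2.resize(p,None,fx=5,fy=5,interpolation=cv2.INTER_CUBIC),cv2.COLOR_RGB2BGR))
```

```text
turn 0.08430517577421426 shift [ 0.0011 -0.0013  0.0072] push 0.3941890515731246 start [ 0.66293755 -0.19893223] tcp [ 0.6646 -0.1993  0.0132] t 8.2667
[255 234]
```

View pics/s5.png

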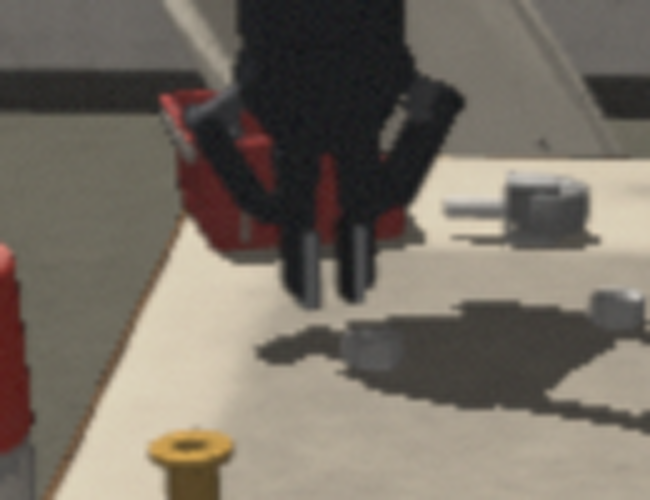

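Side view: the nut is ahead and to the right of the tips, at crop (372,348), which matches the slanted heading. I'll lower and push.

Request:
{"method": "send_rows", "body": {"targets": [[[0,-0.001,0.007],0,0.65],[[0,0,0],0,0.65],[[0.006,0,0],0,0.65],[[0.01,0,0],0,0.65],[[0.01,0,0],0,0.65],[[0.01,0,0],0,0.65],[[0.012,0,0],0,0.65],[[0.012,0,0],0,0.65],[[0.012,0,0],0,0.65],[[0.012,0,0],0,0.65],[[0.012,0,0],0,0.65],[[0.012,0,0],0,0.65],[[0.012,0,0],0,0.65],[[0.012,0,0],0,0.65],[[0.012,0,0],0,0.65],[[0.012,0,0],0,0.65],[[0.012,0,0],0,0.65],[[0.012,0,0],0,0.65],[[0.01,0,0],0,0.65],[[0.008,0,0],0,0.65]]}}

```text
clock: 9.98
eef_pos: [0.5751, -0.0212, 0.0053]
tool_rot: [0.527, 0.85, -0.0, -0.0]
force: [-0.4, -0.4, -0.1]
gripper_width: 0.015
grasp_force: 0.2
```

Run:
```python
from h import *
im=bot.get_image('side'); o=bot.get_obs(); c=pix(im,o['eef_pos']).astype(int)
print(o['eef_pos'],tr(o['eef_pos']),o['force'],np.linalg.norm(o['eef_pos'][:2]-wo((-.01,.025)))-.023)
p=im['pixels'][c[1]-60:c[1]+90,c[0]-100:c[0]+100]; cv2.imwrite('pics/s6.png',cv2.cvtColor(cv2.resize(p,None,fx=4,fy=4,interpolation=cv2.INTER_CUBIC),cv2.COLOR_RGB2BGR))
```

```text
[ 0.57451833 -0.02024837  0.00528575] [-0.17204038 -0.12057082] [0.30638155 1.75360847 0.47832952] 0.19482549834788915
```

View pics/s6.png

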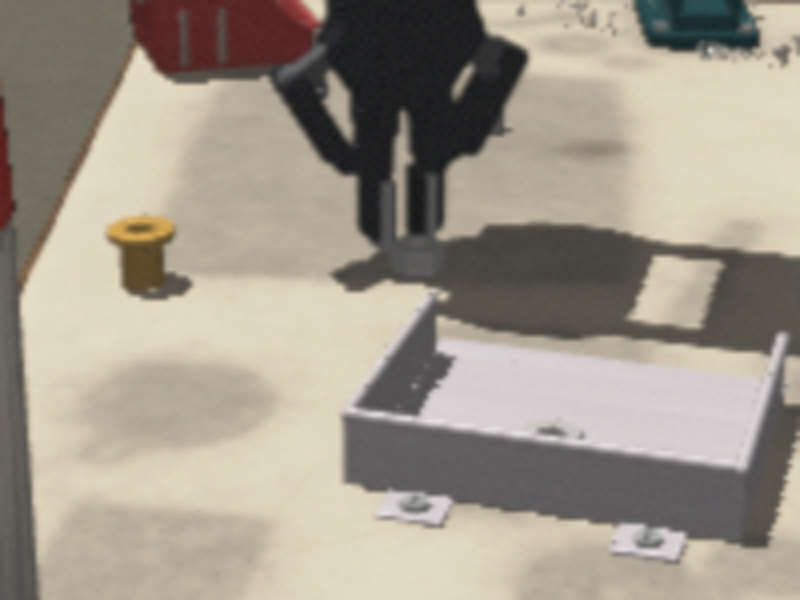

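The nut is held at about (414,257) in the crop and the heading clears the near wall edge. I'll continue the push.

Request:
{"method": "send_rows", "body": {"targets": [[[0.008,0,-0.001],0,0.65],[[0.012,0,0],0,0.65],[[0.012,0,0],0,0.65],[[0.012,0,0],0,0.65],[[0.012,0,0],0,0.65],[[0.012,0,0],0,0.65],[[0.012,0,0],0,0.65],[[0.012,0,0],0,0.65],[[0.012,0,0],0,0.65],[[0.012,0,0],0,0.65],[[0.012,0,0],0,0.65],[[0.012,0,0],0,0.65],[[0.012,0,0],0,0.65],[[0.012,0,0],0,0.65],[[0.012,0,0],0,0.65],[[0.01,0,0],0,0.65],[[0.006,0,0],0,0.65],[[0,0,0],0,0.65],[[-0.012,0,0],0,0.65],[[-0.015,0,-0.01],0,0.65]]}}

```text
clock: 11.7
eef_pos: [0.502, 0.1249, 0.0152]
tool_rot: [0.527, 0.85, -0.001, -0.001]
force: [-0.4, -0.8, -0.1]
gripper_width: 0.015
grasp_force: 0.0
```

Request:
{"method": "send_rows", "body": {"targets": [[[-0.01,0,-0.03],0,0.65],[[0,0,-0.035],0,0.65],[[0,0,-0.035],0,0.65],[[0,0,0],0,0.65],[[0,0,0],0,0.65]]}}

```text
clock: 12.12
eef_pos: [0.5083, 0.1153, 0.1179]
tool_rot: [0.528, 0.849, 0.001, 0.002]
force: [0.0, -0.1, -0.5]
gripper_width: 0.0154
grasp_force: 0.0
```

Run:
```python
from h import *
im=snap('side','x7.png'); o=bot.get_obs(); c=pix(im,[.51,.2,.01]).astype(int)
a=cv2.resize(im['pixels'][c[1]-60:c[1]+60,c[0]-80:c[0]+80],None,fx=3.5,fy=3.5,interpolation=cv2.INTER_CUBIC)
cv2.imwrite('pics/s7.png',cv2.cvtColor(a,cv2.COLOR_RGB2BGR))
plan(np.array([.5302,-.2121]),(-.025,-.025))
```

```text
turn 25.024280239575763 shift [-0.378   0.0157  0.1103] push 0.38635449176074665 start [ 0.53129888 -0.26208792] tcp [0.5073 0.1155 0.1163] t 12.1667
```

View pics/s7.png

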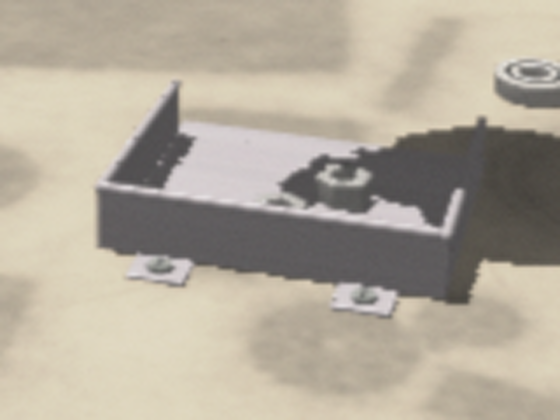

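Two nuts are on the tray floor, at crop (343,183) and (285,200). Now the third.

Request:
{"method": "send_rows", "body": {"targets": [[[0,0,0],6.25,0.65],[[0,0,0],6.25,0.65],[[0,0,0],6.25,0.65],[[0,0,0],6.25,0.65],[[-0.0344,0.0014,0],0,0.65],[[-0.0344,0.0014,0],0,0.65],[[-0.0344,0.0014,0],0,0.65],[[-0.0344,0.0014,0],0,0.65],[[-0.0344,0.0014,0],0,0.65],[[-0.0344,0.0014,0],0,0.65],[[-0.0344,0.0014,0],0,0.65],[[-0.0344,0.0014,0],0,0.65],[[-0.0344,0.0014,0],0,0.65],[[-0.0344,0.0014,0],0,0.65],[[-0.0344,0.0014,0],0,0.65],[[0,0,0.03],0,0.65],[[0,0,0.03],0,0.65],[[0,0,0.03],0,0.65],[[0,0,0.012],0,0.65],[[0,0,0],0,0.65]]}}

```text
clock: 13.83
eef_pos: [0.5288, -0.2605, 0.0095]
tool_rot: [0.699, 0.715, -0.001, -0.005]
force: [-0.1, -0.1, -0.5]
gripper_width: 0.0151
grasp_force: 0.0
```

Request:
{"method": "send_rows", "body": {"targets": [[[0,0,0],0,0.65],[[0,0,0],0,0.65]]}}

```text
clock: 14.0
eef_pos: [0.5314, -0.2619, 0.0147]
tool_rot: [0.699, 0.715, 0.0, 0.0]
force: [-0.6, -0.6, 0.4]
gripper_width: 0.0148
grasp_force: 0.0
```

Run:
```python
from h import *
plan(np.array([.5302,-.2121]),(-.025,-.025))
```

```text
turn 0.07683633332722273 shift [-0.0002 -0.0001  0.0087] push 0.38635449176074665 start [ 0.53129888 -0.26208792] tcp [ 0.5314 -0.2619  0.0147] t 14.0
```

Request:
{"method": "send_rows", "body": {"targets": [[[0,0,0.0085],0,0.65],[[0,0,0],0,0.65],[[0.006,0,0],0,0.65],[[0.01,0,0],0,0.65],[[0.01,0,0],0,0.65],[[0.01,0,0],0,0.65],[[0.012,0,0],0,0.65],[[0.012,0,0],0,0.65],[[0.012,0,0],0,0.65],[[0.012,0,0],0,0.65],[[0.012,0,0],0,0.65],[[0.012,0,0],0,0.65],[[0.012,0,0],0,0.65],[[0.012,0,0],0,0.65],[[0.012,0,0],0,0.65],[[0.012,0,0],0,0.65],[[0.012,0,0],0,0.65],[[0.012,0,0],0,0.65],[[0.01,0,0],0,0.65],[[0.008,0,0],0,0.65]]}}

```text
clock: 15.67
eef_pos: [0.5265, -0.0622, 0.0058]
tool_rot: [0.699, 0.716, -0.0, -0.0]
force: [-0.4, -0.1, -0.2]
gripper_width: 0.015
grasp_force: 0.2
```

Run:
```python
from h import *
o=bot.get_obs(); p=o['eef_pos']; e=wo((-.025,-.025)); print(p,tr(p),np.linalg.norm(p[:2]-e)-.023, o['force'])
# bright blob near the expected nut spot in the top view
for z in (.013,):
    d=(e-p[:2])/np.linalg.norm(e-p[:2]); im=bot.get_image('side'); n=np.r_[p[:2]+.022*d,z]; c=pix(im,n).astype(int); print(c)
    g=cv2.cvtColor(im['pixels'],cv2.COLOR_RGB2GRAY); print(g[c[1]-8:c[1]+10:2,c[0]-16:c[0]+18:2])
```

```text
[ 0.52650462 -0.06223088  0.00583449] [-0.22544913 -0.0857089 ] 0.18644074134825678 [-0.35163761 -0.08287142 -0.22072552]
[317 259]
[[173 174 171  97  33  76  77 165 166 163  70  82  41  76 165 169 170]
 [170 169 166 101  34  77  82 165 166 163  69  81  43  76 165 170 172]
 [171 169 169 109  35  76  87 169 169 165  71  82  42  89 170 169 171]
 [172 172 171 162  97  81  85 157 144 132  68  86  96 153 169 169 171]
 [171 173 173 169 166  96 102  95  87  85  78  83 106 104  92  76  73]
 [129 104 101  90  94  85 129 170 183 124  81  73  70  72  70  68  70]
 [ 77  69  70  68  69  76  94  97  93  86  89  80  71  69  70  68  68]
 [ 89  87  87  85 117 137  96  95  90  88  88  76  69  68  68  68  70]
 [168 171 170 167 167 167 151 124 100  93  88  70  68  68  69  70  69]]
```

Request:
{"method": "send_rows", "body": {"targets": [[[0.008,0,-0.001],0,0.65],[[0.012,0,0],0,0.65],[[0.012,0,0],0,0.65],[[0.012,0,0],0,0.65],[[0.012,0,0],0,0.65],[[0.012,0,0],0,0.65],[[0.012,0,0],0,0.65],[[0.012,0,0],0,0.65],[[0.012,0,0],0,0.65],[[0.012,0,0],0,0.65],[[0.012,0,0],0,0.65],[[0.012,0,0],0,0.65],[[0.012,0,0],0,0.65],[[0.012,0,0],0,0.65],[[0.012,0,0],0,0.65],[[0.01,0,0],0,0.65],[[0.006,0,0],0,0.65],[[0,0,0],0,0.65],[[-0.012,0,0],0,0.65],[[-0.015,0,-0.01],0,0.65]]}}

```text
clock: 17.38
eef_pos: [0.5218, 0.1009, 0.0156]
tool_rot: [0.698, 0.716, -0.001, -0.001]
force: [-0.7, -0.2, -0.9]
gripper_width: 0.0151
grasp_force: 0.0
```

Request:
{"method": "send_rows", "body": {"targets": [[[-0.01,0,-0.03],0,0.65],[[-0.03,0,-0.035],0,0.65],[[-0.04,0,-0.035],0,0.65],[[-0.04,0,0],0,0.65],[[-0.04,0,0],0,0.65],[[-0.04,0,0],0,0.65],[[-0.04,0,0],0,0.65],[[-0.04,0,0],0,0.65],[[-0.04,0,0],0,0.65],[[-0.03,0,0],0,0.65],[[0,0,0],0,0.65],[[0,0,0],0,0.65]]}}

```text
clock: 18.38
eef_pos: [0.5296, -0.2393, 0.1055]
tool_rot: [0.7, 0.714, -0.0, -0.0]
force: [0.1, 0.9, -0.4]
gripper_width: 0.0147
grasp_force: 0.0
```

Run:
```python
from h import *
im=snap('top','t8.png'); o=bot.get_obs(); print(o['eef_pos'],o['clock'])
a=im['pixels'][130:350,130:330].copy()
a=cv2.resize(a,None,fx=2.7,fy=2.7,interpolation=cv2.INTER_CUBIC)
for t in ((-.05,-.075),(-.05,.075),(.06,.075),(.06,-.075)):
    c=(pix(im,np.r_[wo(t),.002])-130)*2.7; print(t,c.astype(int)); cv2.circle(a,tuple(int(x) for x in c),2,(255,0,0),-1)
cv2.imwrite('pics/c8.png',cv2.cvtColor(a,cv2.COLOR_RGB2BGR))
```

```text
[ 0.52974979 -0.23771383  0.10559329] 18.4333
(-0.05, -0.075) [259 251]
(-0.05, 0.075) [193 452]
(0.06, 0.075) [ 45 406]
(0.06, -0.075) [113 205]
```

View pics/c8.png

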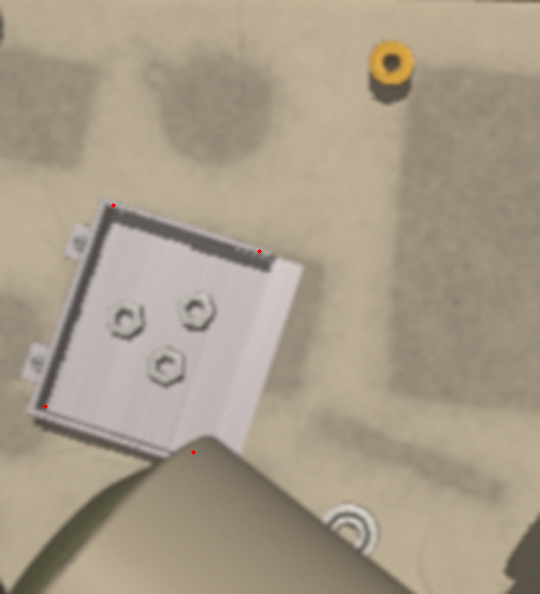

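All three nuts, at crop (126,319), (197,310) and (166,366), lie well inside the floor, past the lip line (259,251)–(193,452). The bush and bearing haven't moved, and the gripper is clear.

```bash
python3 -c "
from rig import bot
print(bot.finish_job())"
```

```text
the job is handed in; nothing more can be done
None
```

I swept all three nuts onto the tray's flat floor and handed the job in at about 18 s of the 72 s; the final picture shows them well past the lip with the bush and bearing in place, the castor was out of that view but no move went near it, and the hand-in gave no verdict.

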